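# Lean the tall chopping board against the splash guard

## Task

Lift the taller of the two wooden boards out of the steel tin holder and lean it, same short edge down, against the middle of the low tiled splash guard and square to it. Its foot goes on the ledge between stop strip and guard, up against or almost against the strip, so it leans back stably on the guard's top edge. Leave the shorter board in its slot, and let go.

Things in the scene. Friction and masses are not known exactly. Their poses are not given: they have to be found in the camera images.
- board: Taller board: light wood, a darker band at each end, 16 thick x 140 wide x 200 high (mm), about 0.3 kg. Starts upright on a short edge in one of the holder's two slots, that edge 6 mm above the ledge; the top edge is clear to grip across the 16 mm. Origin: centre of its lower short edge; z up the board, x across the thickness, y along the width.
- short_board: Shorter board: same wood, 16 thick x 110 wide x 130 high (mm), upright in the other slot, parallel to the tall board with 70 mm between their middles. It must stay there. Origin: centre of its lower edge, axes as for the taller board.
- holder: Fixed steel tin holder, base 210 (x) x 150 (y) x 6 mm. Origin: centre of underside, z up. Slots across it at x = -65 and +5 mm: wire loops up to 63 mm above the ledge, 3 mm off each board face, so a board must be lifted about 60 mm to be free. At x = 62 to 83 mm a stack of round tin bases, 112 mm across, under a spring clip, top 118 mm high.
- guard: Fixed low splash guard, white tiles, 260 wide, 120 high, 22 thick (mm), with a wooden stop strip in front (same body). Origin: ledge level, middle of the foot of its front face; x into the guard, away from the strip; y along it; z up. Strip: parallel, 260 long, 12 high, 12 deep, guard-side face at x = -55 mm. Board against strip and guard leans about 18 degrees.

How it is judged:
By the outcome, as a careful person would: the job done as asked, in the order asked, and still so for the second after the job is handed in, with the robot touching nothing.
It also fails if it takes over 48 s, if anything falls off the work surface, if the arm or the gripper's body presses on something with over 40 N, if the wrist force passes 120 N, or if a joint passes its speed limit or range.

## Robot

A 7-joint arm with a two-finger parallel gripper is mounted at the origin on the work surface. World frame = base frame: x ahead of the robot, y to its left, z up, the work surface at z = 0. Lengths are in m, angles in rad, forces in N, time in s.
With the tool pointing down it reaches from about 0.4 to 0.875 m from the base axis. Payload 6.5 kg.
Tool frame: the origin (TCP) lies midway between the tips of the shut fingers; the grasp point (between the pads) lies 19 mm behind it; z points along the fingers, y is the direction in which the jaws open and shut (so a half turn about z gives the same grasp; the last joint's range is limited). The gripper opens to 88 mm and grips with 3 to 60 N. Pads are 18 mm wide; open, the fingers measure 123 mm over their backs; the gripper's body (75 mm by 187 mm) begins 45 mm behind the grasp point.
Start: joints at [1.133, 0.536, -0.004, 1.538, 0.003, 1.067, -0.071], TCP at [0.236, -0.606, 0.201] pointing down, gripper open.
Joint ranges: [-2.7, 2.7], [-0.37, 2.16], [-1.27, 1.26], [0.24, 2.4], [-1.31, 4.45], [0.19, 1.91], [-2.76, 2.76]. Speed limits (rad/s): [2.39, 2.39, 3.14, 3.14, 3.14, 3.14, 3.14].

## Interface

Orientations are given as a rotation vector (axis times angle).
In Python, from rig import read_state, get_image, camera_info, close_job, recognise, mark_of gives the robot as it stands. The module is installed in compiled form; this text tells all that it offers.
- The arm moves only by the tool jog_arm, never from a script. Its argument "commands" is a list of rows, each an object of numbers: "wx", "wy", "wz": the turn, a rotation vector about the tool's x, y, z in rad; "tx", "ty", "tz": the shift along the tool's x, y, z in mm; "fingers": the closure, from 0 (fully open) to 1 (shut). In form: [{"wx": .., "wy": .., "wz": .., "tx": .., "ty": .., "tz": .., "fingers": ..}, ...]. A call has 1 to 20 rows; each row shifts and turns the commanded pose from where the row before left it, along the tool's axes as they then stand; what a row does not reach is not made up. A row lasts 1/8 s, in which the tool goes at most 62.5 mm and 10.7 degrees, less where a joint would pass 70% of its speed; a pose out of reach is approached as far as the arm can. A call is refused whole if a number of a shift passes 62.5 or a number of a turn 0.188, either way. A call with a gripper value outside its range is refused whole. The fingers move at their own pace and stop on an object; "grip_force" is the grip in N (left out, the last holds). Time passes only in rows, so rows that do not move let the fingers close. It gives the time, the measured TCP pose, the force and the opening at its end, in the units of the state.
- read_state(): the state, without advancing time (a new reading comes with each control period).
- get_image(name): name is "side" or "top"; returns (picture, depth): 480x640x3 uint8, red, green, blue; 480x640 float32, m along the optical axis (not along the pixel's ray), 0 where there is no reading.
- camera_info(name): a dict with "fx", "fy", "cx", "cy" (pixels), "k1" (the pictures are not rectified: a ray, as slopes to the right and down, at radius r is drawn at 1 + k1 r^2 times it, then the intrinsics apply), "R" (3x3) and "t" (3): a world point X has camera coordinates R X + t. Camera axes: x right, y down, z forward; pixel columns grow to the right and rows downward; lengths in m; the calibration is good to about 2 mm. A picture is of the moment at which its call begins. camera_info takes no time and is no camera call.
- close_job(): hands the job in, once; it reports no verdict.
Trained networks look in the newest picture that a camera, given by its name, has taken for a name from the list of things; names that differ only in an ending like _2 or _b are one class to them, and where a whole thing is asked for, a point or a joint stands for the part that bears it (a point fixed in the world has none). Each returns a list of dicts, best first, with "p" (0 to 1); they miss things now and then, are a little off and sometimes report something else, mostly with a low value. They report only what shows in the picture. A call takes as long as a camera call.
- recognise(camera, name): "bbox" ([centre column, centre row, width, height] in pixels, round what is visible of it).
- mark_of(camera, name): "at" ([column, row] in pixels: a listed point, or the origin of a listed thing).
The state is a dict: "clock": time; "qpos": joint angles; "joint_vel": joint speeds; "tau": joint torques, N m; "ee_pos": TCP position; "eef_rot": TCP orientation; "wrist_force": force on the tool from outside, world axes, zero at the start; "ft_torque": the same for the moment, N m; "opening": finger opening in m.
Only numpy, scipy, OpenCV 4.12 (cv2) and the standard library are available. Lean on these libraries where they do the work, as an engineer would, in place of code of your own. Each camera call takes 0.05 s, during which the arm holds its last target. There are 200 camera calls.

## Working session

There is one attempt and no reset: what is moved stays moved. The work goes in short steps, Python scripts to look and compute and a tool call to move; the robot and the scene stay as the last step left them, time stands still between calls to the robot, and variables do not carry over. Pictures are saved under pics/ and viewed, about 8 in all and at most 12, crops included, and the job is handed in when it is done.

Besides the shell and the picture viewer there is one more tool, called after "Request:" in YAML: its name, and indented under it one key for each argument. jog_arm: Moves the arm, as the interface text tells. Its arguments: {"type":"object","properties":{"commands":{"type":"array","items":{"type":"object","properties":{"wx":{"type":"number"},"wy":{"type":"number"},"wz":{"type":"number"},"tx":{"type":"number"},"ty":{"type":"number"},"tz":{"type":"number"},"fingers":{"type":"number"}}}},"grip_force":{"type":"number"}},"required":["commands"]}

```bash
mkdir -p pics
cat > h.py <<'E'
import numpy as np,cv2
from rig import *
from scipy.spatial.transform import Rotation as Ro
def cloud(n,d):
    c=camera_info(n);R=np.array(c["R"]);t=np.array(c["t"])
    K=np.array([[c["fx"],0,c["cx"]],[0,c["fy"],c["cy"]],[0,0,1]])
    v,u=np.mgrid[0:480,0:640]
    p=np.stack([u.ravel(),v.ravel()],1).astype(np.float32)[:,None]
    s=cv2.undistortPoints(p,K,np.array([c["k1"],0,0,0.])).reshape(480,640,2)
    P=np.dstack([s*d[...,None],d])
    return (P-t)@R
def proj(n,X):
    c=camera_info(n);K=np.array([[c["fx"],0,c["cx"]],[0,c["fy"],c["cy"]],[0,0,1]])
    return cv2.projectPoints(np.array(X,float).reshape(-1,1,3),cv2.Rodrigues(np.array(c["R"]))[0],np.array(c["t"],float),K,np.array([c["k1"],0,0,0.]))[0].reshape(-1,2)
E
python3 - <<'E'
from h import *
for n in("side","top"):
    im,d=get_image(n);cv2.imwrite(f"pics/{n}0.png",im[...,::-1]);np.savez(f"{n}0.npz",im=im,d=d)
    c=camera_info(n);print(n,c,"pos",-np.array(c["R"]).T@np.array(c["t"]))
    for o in("board","short_board","holder","guard"):
        print(o,recognise(n,o)[:2],mark_of(n,o)[:2])
s=read_state();print(s)
E
```

```text
side {'fx': 520.4205342933896, 'fy': 520.4205342933896, 'cx': 319.97812641464424, 'cy': 250.24924797949595, 'k1': -0.005308112961731799, 'R': array([[ 0.95911601, -0.28299366,  0.00332642],
       [-0.19558832, -0.67128722, -0.71492565],
       [ 0.20455241,  0.68504603, -0.69919257]]), 't': array([-0.52140207,  0.15510668,  0.82448605])} pos [ 0.36177152 -0.60824324  0.68909867]
board [{'bbox': [314.5, 148.8, 30.7, 118.1], 'p': 0.62}] [{'at': [313.5, 189.3], 'p': 0.79}, {'at': [283.8, 194.0], 'p': 0.5}]
short_board [{'bbox': [281.2, 170.6, 21.4, 82.3], 'p': 0.8}] [{'at': [285.2, 196.9], 'p': 0.9}]
holder [{'bbox': [313.3, 178.5, 109.2, 88.2], 'p': 0.69}] [{'at': [312.7, 190.5], 'p': 0.59}]
guard [{'bbox': [383.8, 368.2, 119.0, 208.2], 'p': 0.77}] [{'at': [385.4, 381.0], 'p': 0.78}]
top {'fx': 545.0894739428531, 'fy': 545.0894739428531, 'cx': 323.07805664039194, 'cy': 243.91720435309972, 'k1': -0.1602136182861828, 'R': array([[ 0.02035185, -0.99959416,  0.01993304],
       [-0.99370429, -0.02242084, -0.10976836],
       [ 0.11017073, -0.01757356, -0.9937573 ]]), 't': array([-0.015539
[... 450 characters left out ...]
clock': 0.9, 'qpos': array([ 1.13277193,  0.53636245, -0.00440783,  1.53791473,  0.00258925,
        1.06731651, -0.07118222]), 'joint_vel': array([-8.19867957e-04,  2.83420201e-04, -5.21322976e-04,  2.38681223e-05,
        4.50411136e-04, -1.49725553e-03, -3.08553685e-04]), 'tau': array([ 2.85860244e-05, -5.70889521e+01,  9.90014635e-01, -2.51916343e+01,
       -5.62081276e-02,  1.07857378e-02,  7.69805365e-05]), 'ee_pos': array([ 0.23615566, -0.60556448,  0.20063441]), 'eef_rot': array([ 3.08743237e+00,  5.80786401e-01, -2.16953747e-05]), 'wrist_force': array([-0.58814435, -0.38670466, -0.704216  ]), 'ft_torque': array([ 0.01131112, -0.00316004, -0.00149224]), 'opening': 0.088139113503715}
```

View pics/top0.png

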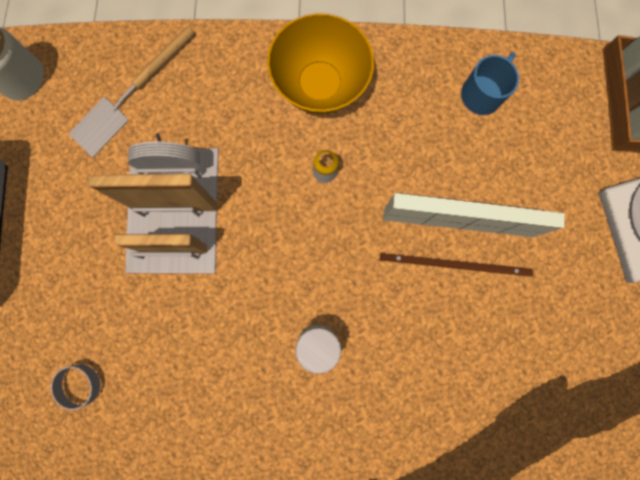

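View pics/side0.png

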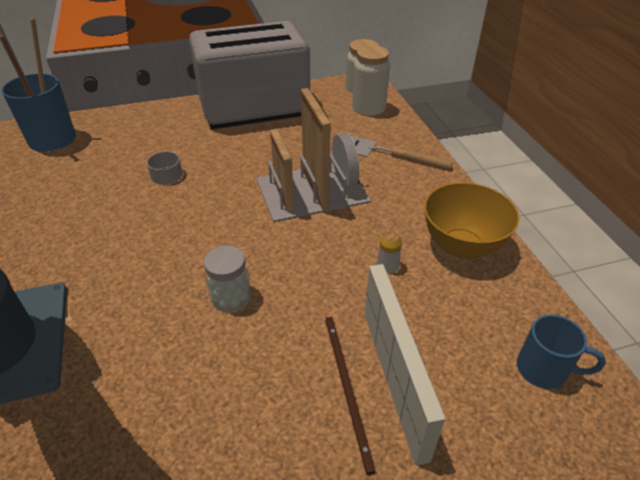

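Run:
```python
from h import *
for n in("top","side"):
    z=np.load(f"{n}0.npz");P=cloud(n,z["d"]);ok=z["d"]>0
    h,e=np.histogram(P[...,2][ok],bins=np.arange(-.05,.3,.005))
    print(n,[(round(b,3),int(a)) for a,b in zip(h,e) if a>150])
    np.save(n+"P.npy",P)
P=np.load("topP.npy")
for uv in[(154,180),(162,240),(120,210),(220,210),(470,235),(440,230),(470,270),(520,215),(174,206),(174,248)]:
    print(uv,P[uv[1],uv[0]].round(4))
```

```text
top [(np.float64(-0.005), 105114), (np.float64(-0.0), 143748), (np.float64(0.005), 6354), (np.float64(0.01), 2862), (np.float64(0.015), 1967), (np.float64(0.02), 1453), (np.float64(0.025), 2211), (np.float64(0.03), 1918), (np.float64(0.035), 1555), (np.float64(0.04), 1597), (np.float64(0.045), 1107), (np.float64(0.05), 1331), (np.float64(0.055), 1254), (np.float64(0.06), 1559), (np.float64(0.065), 1061), (np.float64(0.07), 1046), (np.float64(0.075), 889), (np.float64(0.08), 1331), (np.float64(0.085), 970), (np.float64(0.09), 1755), (np.float64(0.095), 597), (np.float64(0.1), 457), (np.float64(0.105), 411), (np.float64(0.11), 553), (np.float64(0.115), 1745), (np.float64(0.12), 1567), (np.float64(0.125), 235), (np.float64(0.13), 330), (np.float64(0.135), 685), (np.float64(0.2), 328), (np.float64(0.205), 988)]
side [(np.float64(-0.05), 389), (np.float64(-0.045), 389), (np.float64(-0.04), 348), (np.float64(-0.035), 333), (np.float64(-0.03), 316), (np.float64(-0.025), 319), (np.float64(-0.02), 308), (np.float64(-0.015), 318), (np.float64(-0.01), 301), (np.float64(-0.005), 97578), (np.floa
[... 726 characters left out ...]
37), (np.float64(0.14), 451), (np.float64(0.145), 591), (np.float64(0.15), 441), (np.float64(0.155), 324), (np.float64(0.16), 340), (np.float64(0.165), 338), (np.float64(0.17), 413), (np.float64(0.175), 403), (np.float64(0.18), 518), (np.float64(0.185), 1717), (np.float64(0.19), 1183), (np.float64(0.2), 207), (np.float64(0.205), 223)]
(154, 180) [0.6046 0.2205 0.206 ]
(162, 240) [0.5342 0.2249 0.136 ]
(120, 210) [ 0.5991  0.34   -0.0027]
(220, 210) [0.601  0.1673 0.0041]
(470, 235) [ 5.696e-01 -2.507e-01 -4.000e-04]
(440, 230) [ 0.5762 -0.1984  0.0034]
(470, 270) [ 0.5107 -0.2501 -0.    ]
(520, 215) [ 0.585  -0.2919  0.1207]
(174, 206) [0.5977 0.2321 0.0532]
(174, 248) [0.5283 0.2204 0.0845]
```

```bash
cat > m.py <<'E'
from h import *
def rect(P,zlo,zhi,xr,yr):
    m=(P[...,2]>zlo)&(P[...,2]<zhi)&(P[...,0]>xr[0])&(P[...,0]<xr[1])&(P[...,1]>yr[0])&(P[...,1]<yr[1])
    q=P[m]; (c,s,a)=cv2.minAreaRect((q[:,:2]*1000).astype(np.float32))
    b=cv2.boxPoints((c,s,a)); e=b[1]-b[0] if np.hypot(*(b[1]-b[0]))>np.hypot(*(b[2]-b[1])) else b[2]-b[1]
    if e[1]<0:e=-e
    mm=np.median(q,0)
    vv=np.linalg.svd((q[:,:2]-q[:,:2].mean(0)),full_matrices=False)[2][0]; vv=vv*np.sign(vv[1])
    print("n",len(q),"c",np.round(c,1),"size",np.round(s,1),"mean",(q.mean(0)*1000).round(1),"yaw(y-axis dir)",round(np.degrees(np.arctan2(-e[0],e[1])),2),"svd",round(np.degrees(np.arctan2(-vv[0],vv[1])),2))
E
python3 - <<'E'
from m import *
for n in("top","side"):
    P=np.load(n+"P.npy");print(n)
    B={"board":(.198,.215,(.55,.65),(.1,.35)),"boardside":(.19,.215,(.55,.65),(.1,.35)),"short":(.131,.142,(.48,.57),(.1,.35)),"guard":(.115,.125,(.5,.7),(-.4,-.05)),"strip":(.007,.016,(.47,.54),(-.4,-.05))}
    for k,b in B.items():
        print(k,end=" ")
        try: rect(P,*b)
        except Exception as e: print("x",e)
E
```

```text
top
board n 1376 c [604.7 241.6] size [ 17.6 140. ] mean [604.2 239.2 205.5] yaw(y-axis dir) 1.56 svd 1.4
boardside n 1507 c [604.8 241.5] size [ 17.6 140.2] mean [603.7 238.9 204.5] yaw(y-axis dir) 1.56 svd 1.5
short n 764 c [534.4 239.3] size [ 14.1 109.7] mean [534.6 238.5 136.1] yaw(y-axis dir) 1.26 svd 1.21
guard n 2656 c [ 590.4 -232.3] size [261.   23.6] mean [ 590.2 -229.1  120. ] yaw(y-axis dir) -4.68 svd -4.74
strip n 1167 c [ 519.1 -225.5] size [260.5  12.7] mean [ 519.1 -223.5   12. ] yaw(y-axis dir) -5.22 svd -5.21
side
board n 403 c [602.1 239.3] size [ 17.1 140.9] mean [601.  232.  204.3] yaw(y-axis dir) 1.05 svd 1.55
boardside n 513 c [602.1 239.3] size [ 17.1 140.9] mean [600.2 229.3 202.1] yaw(y-axis dir) 1.05 svd 1.91
short n 282 c [532.7 237.8] size [ 17.1 111.3] mean [531.9 233.7 135. ] yaw(y-axis dir) 1.72 svd 1.15
guard n 2798 c [ 588.9 -233.9] size [261.7  23.5] mean [ 587.  -251.4  119.6] yaw(y-axis dir) -4.61 svd -4.8
strip n 1375 c [ 517.4 -228.4] size [259.9  12.8] mean [ 515.7 -244.4   11.7] yaw(y-axis dir) -4.83 svd -4.83
```

Both pictures agree. In top, the tall board's top edge is around (90–195, 180), the short board's around (120–200, 240), and the guard's top runs (395, 205)–(563, 220) with the strip at (380, 257)–(532, 272). The two views' positions match within about 2 mm.

- Board: centre (603, 240), top at z = 206, yaw +1.4°.
- Guard: centre (589.6, −233), yaw −4.9°.

Next I turn and raise the tool, then traverse.

Request:
jog_arm:
  commands:
    - {"wz":-0.175,"tz":-15}
    - {"wz":-0.175,"tz":-15}
    - {"wz":-0.175,"tz":-15}
    - {"wz":-0.175,"tz":-15}
    - {"wz":-0.175,"tz":-15}
    - {"wz":-0.175,"tz":-15}
    - {"wz":-0.173,"tz":-10}
    - {"tx":0}

```text
schema error: expected keys wx, wy, wz, tx, ty, tz, fingers
```

Request:
jog_arm:
  commands:
    - {"tx":52.3,"ty":24.2}
    - {"tx":52.3,"ty":24.2}
    - {"tx":52.3,"ty":24.2}
    - {"tx":52.3,"ty":24.2}
    - {"tx":52.3,"ty":24.2}
    - {"tx":52.3,"ty":24.2}
    - {"tx":52.3,"ty":24.2}
    - {"tx":52.3,"ty":24.2}
    - {"tx":52.3,"ty":24.2}
    - {"tx":52.3,"ty":24.2}
    - {"tx":52.3,"ty":24.2}
    - {"tx":52.3,"ty":24.2}
    - {"tx":52.3,"ty":24.2}
    - {"tx":52.3,"ty":24.2}
    - {"tx":52.3,"ty":24.2}
    - {"tx":52.3,"ty":24.2}
    - {}
    - {}
    - {}

```text
schema error: expected keys wx, wy, wz, tx, ty, tz, fingers
```

Request:
jog_arm:
  commands:
    - {"wx":0,"wy":0,"wz":-0.175,"tx":0,"ty":0,"tz":-15,"fingers":0}
    - {"wx":0,"wy":0,"wz":-0.175,"tx":0,"ty":0,"tz":-15,"fingers":0}
    - {"wx":0,"wy":0,"wz":-0.175,"tx":0,"ty":0,"tz":-15,"fingers":0}
    - {"wx":0,"wy":0,"wz":-0.175,"tx":0,"ty":0,"tz":-15,"fingers":0}
    - {"wx":0,"wy":0,"wz":-0.175,"tx":0,"ty":0,"tz":-15,"fingers":0}
    - {"wx":0,"wy":0,"wz":-0.175,"tx":0,"ty":0,"tz":-15,"fingers":0}
    - {"wx":0,"wy":0,"wz":-0.173,"tx":0,"ty":0,"tz":-10,"fingers":0}
    - {"wx":0,"wy":0,"wz":0,"tx":0,"ty":0,"tz":0,"fingers":0}

```text
clock: 1.9
ee_pos: [0.2362, -0.6061, 0.3014]
eef_rot: [2.196, 2.245, -0.001]
wrist_force: [0.1, 0.1, 0.3]
opening: 0.0883
```

Request:
jog_arm:
  commands:
    - {"wx":0,"wy":0,"wz":0,"tx":52.3,"ty":24.2,"tz":0,"fingers":0}
    - {"wx":0,"wy":0,"wz":0,"tx":52.3,"ty":24.2,"tz":0,"fingers":0}
    - {"wx":0,"wy":0,"wz":0,"tx":52.3,"ty":24.2,"tz":0,"fingers":0}
    - {"wx":0,"wy":0,"wz":0,"tx":52.3,"ty":24.2,"tz":0,"fingers":0}
    - {"wx":0,"wy":0,"wz":0,"tx":52.3,"ty":24.2,"tz":0,"fingers":0}
    - {"wx":0,"wy":0,"wz":0,"tx":52.3,"ty":24.2,"tz":0,"fingers":0}
    - {"wx":0,"wy":0,"wz":0,"tx":52.3,"ty":24.2,"tz":0,"fingers":0}
    - {"wx":0,"wy":0,"wz":0,"tx":52.3,"ty":24.2,"tz":0,"fingers":0}
    - {"wx":0,"wy":0,"wz":0,"tx":52.3,"ty":24.2,"tz":0,"fingers":0}
    - {"wx":0,"wy":0,"wz":0,"tx":52.3,"ty":24.2,"tz":0,"fingers":0}
    - {"wx":0,"wy":0,"wz":0,"tx":52.3,"ty":24.2,"tz":0,"fingers":0}
    - {"wx":0,"wy":0,"wz":0,"tx":52.3,"ty":24.2,"tz":0,"fingers":0}
    - {"wx":0,"wy":0,"wz":0,"tx":52.3,"ty":24.2,"tz":0,"fingers":0}
    - {"wx":0,"wy":0,"wz":0,"tx":52.3,"ty":24.2,"tz":0,"fingers":0}
    - {"wx":0,"wy":0,"wz":0,"tx":52.3,"ty":24.2,"tz":0,"fingers":0}
    - {"wx":0,"wy":0,"wz":0,"tx":52.3,"ty":24.2,"tz":0,"fingers":0}
    - {"wx":0,"wy":0,"wz":0,"tx":0,"ty":0,"tz":0,"fingers":0}
    - {"wx":0,"wy":0,"wz":0,"tx":0,"ty":0,"tz":0,"fingers":0}

```text
clock: 4.15
ee_pos: [0.6029, 0.2397, 0.2997]
eef_rot: [-2.197, -2.245, 0.003]
wrist_force: [-0.1, -1.1, 0.1]
opening: 0.0881
```

Request:
jog_arm:
  commands:
    - {"wx":0,"wy":0,"wz":0,"tx":0,"ty":0,"tz":30,"fingers":0}
    - {"wx":0,"wy":0,"wz":0,"tx":0,"ty":0,"tz":30,"fingers":0}
    - {"wx":0,"wy":0,"wz":0,"tx":0,"ty":0,"tz":30,"fingers":0}
    - {"wx":0,"wy":0,"wz":0,"tx":0,"ty":0,"tz":25,"fingers":0}
    - {"wx":0,"wy":0,"wz":0,"tx":0,"ty":0,"tz":11,"fingers":0}
    - {"wx":0,"wy":0,"wz":0,"tx":0,"ty":0,"tz":0,"fingers":0}
    - {"wx":0,"wy":0,"wz":0,"tx":0,"ty":0,"tz":0,"fingers":0.5}
    - {"wx":0,"wy":0,"wz":0,"tx":0,"ty":0,"tz":0,"fingers":0.7}
    - {"wx":0,"wy":0,"wz":0,"tx":0,"ty":0,"tz":0,"fingers":0.8}
    - {"wx":0,"wy":0,"wz":0,"tx":0,"ty":0,"tz":0,"fingers":1}
    - {"wx":0,"wy":0,"wz":0,"tx":0,"ty":0,"tz":0,"fingers":1}
    - {"wx":0,"wy":0,"wz":0,"tx":0,"ty":0,"tz":0,"fingers":1}
    - {"wx":0,"wy":0,"wz":0,"tx":0,"ty":0,"tz":0,"fingers":1}
  grip_force: 35

```text
clock: 5.78
ee_pos: [0.6031, 0.2403, 0.1745]
eef_rot: [-2.195, -2.248, 0.0]
wrist_force: [0.6, -0.2, -0.3]
opening: 0.0205
```

Request:
jog_arm:
  commands:
    - {"wx":0,"wy":0,"wz":0,"tx":0,"ty":0,"tz":0,"fingers":1}
    - {"wx":0,"wy":0,"wz":0,"tx":0,"ty":0,"tz":0,"fingers":1}
    - {"wx":0,"wy":0,"wz":0,"tx":0,"ty":0,"tz":0,"fingers":1}

```text
clock: 6.15
ee_pos: [0.6031, 0.2403, 0.1746]
eef_rot: [-2.195, -2.248, 0.0]
wrist_force: [-0.5, 0.5, 0.2]
opening: 0.0002
```

The fingers shut fully, so they aren't holding the board. I'll look.

Run:
```python
from m import *
a=[]
for n in("side","top"):
    im,d=get_image(n);np.savez(f"{n}1.npz",im=im,d=d)
    a.append(cv2.resize((im[80:280,180:440] if n=="side" else im[100:300,40:300])[...,::-1],None,fx=1.5*1.0,fy=1.5,interpolation=cv2.INTER_CUBIC))
    P=cloud(n,d);np.save(n+"P1.npy",P)
    print(n)
    for b in((.196,.215,(.5,.7),(.1,.4)),(.131,.142,(.48,.57),(.1,.35))):
        try: rect(P,*b)
        except Exception as e: print(e)
cv2.imwrite("pics/1.png",np.hstack(a));print(read_state())
```

```text
side
n 323 c [602.6 240.2] size [ 20.8 143.2] mean [600.4 216.2 203.8] yaw(y-axis dir) 2.76 svd 3.9
n 278 c [532.5 238. ] size [ 16.9 111.5] mean [532.  233.9 135.1] yaw(y-axis dir) 1.48 svd 1.34
top
n 443 c [606.1 196.5] size [17.6 49.4] mean [605.9 192.5 205.2] yaw(y-axis dir) 2.26 svd -1.61
index 0 is out of bounds for axis 0 with size 0
{'clock': 6.25, 'qpos': array([-0.01044852,  0.653675  , -0.66343811,  1.53414361,  0.43262754,
        1.10440375, -0.74653765]), 'joint_vel': array([-0.00095337,  0.00174203, -0.00075143,  0.00062756, -0.00094874,
       -0.00113591, -0.00239302]), 'tau': array([ 3.04256864e-04, -5.75978136e+01, -9.78932351e+00, -2.33562613e+01,
       -4.77449549e-02, -3.96009022e-02,  7.68171361e-06]), 'ee_pos': array([0.60311374, 0.24026837, 0.17458432]), 'eef_rot': array([-2.19457163e+00, -2.24795941e+00,  6.33746384e-05]), 'wrist_force': array([ 0.37803704,  0.24475463, -0.45811184]), 'ft_torque': array([-0.05574222, -0.10606375,  0.00298124]), 'opening': 0.0005270489287097719}
  return _methods._mean(a, axis=axis, dtype=dtype,
  ret = um.true_divide(
m.py:8: RuntimeWarning: Mean of empty slice.
  vv=np.linalg.svd((q[:,:2]-q[:,:2].mean(0)),full_matrices=False)[2][0]; vv=vv*np.sign(vv[1])
```

View pics/1.png

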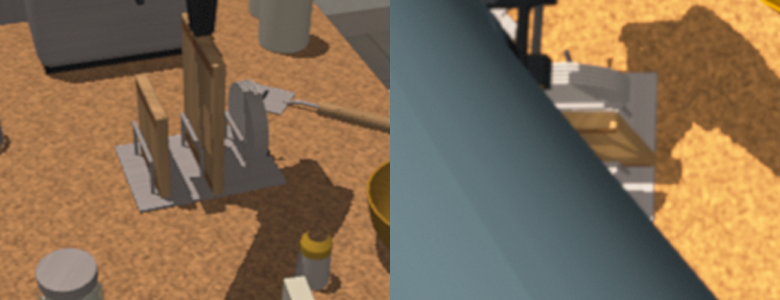

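The crops show the board undisturbed. The gripper (dark, top-view crop around (540, 50)) sits beyond the board rather than on it. I'll look at the full views and measure where the fingers are.

Run:
```python
from m import *
z=[np.load(f"{n}1.npz") for n in("side","top")]
cv2.imwrite("pics/2.png",np.hstack([cv2.resize(a["im"][:,:,::-1],(400,300)) for a in z]))
for n in("top","side"):
    a,b=np.load(n+"P.npy"),np.load(n+"P1.npy")
    i0,i1=np.load(n+"0.npz"),np.load(n+"1.npz")
    m=(i0["d"]-i1["d"]>.01)&(i1["d"]>0)&(b[...,2]<.5)&(b[...,0]>.4)&(b[...,1]>.05)
    print(n,m.sum())
    q=b[m]
    for lo in np.arange(.14,.4,.02):
        s=q[(q[:,2]>=lo)&(q[:,2]<lo+.02)]
        if len(s)>5: print(round(lo,2),len(s),np.percentile(s,[2,50,98],axis=0).round(3).tolist())
print(proj("top",[.603,.240,.1745]),proj("side",[.603,.240,.1745]))
```

```text
top 2794
0.26 6 [[0.62, 0.208, 0.278], [0.682, 0.213, 0.279], [0.688, 0.216, 0.28]]
0.28 433 [[0.612, 0.207, 0.282], [0.651, 0.215, 0.294], [0.687, 0.222, 0.3]]
0.3 1176 [[0.616, 0.208, 0.3], [0.673, 0.221, 0.319], [0.696, 0.268, 0.32]]
0.32 691 [[0.633, 0.209, 0.32], [0.68, 0.233, 0.321], [0.696, 0.268, 0.322]]
0.36 70 [[0.611, 0.204, 0.362], [0.618, 0.207, 0.375], [0.628, 0.213, 0.378]]
0.38 23 [[0.611, 0.202, 0.394], [0.618, 0.204, 0.398], [0.628, 0.21, 0.4]]
side 14888
0.2 57 [[0.587, 0.228, 0.212], [0.6, 0.231, 0.217], [0.614, 0.248, 0.22]]
0.22 185 [[0.586, 0.227, 0.221], [0.6, 0.231, 0.231], [0.616, 0.246, 0.24]]
0.24 235 [[0.584, 0.227, 0.241], [0.601, 0.231, 0.252], [0.618, 0.248, 0.26]]
0.26 149 [[0.517, 0.205, 0.26], [0.609, 0.23, 0.269], [0.685, 0.265, 0.28]]
0.28 977 [[0.518, 0.203, 0.281], [0.602, 0.212, 0.291], [0.684, 0.26, 0.3]]
0.3 1801 [[0.51, 0.203, 0.3], [0.6, 0.22, 0.316], [0.692, 0.268, 0.32]]
0.32 607 [[0.517, 0.211, 0.32], [0.587, 0.22, 0.328], [0.688, 0.261, 0.34]]
0.34 363 [[0.562, 0.205, 0.34], [0.584, 0.221, 0.347], [0.617, 0.256, 0.36]]
0.36 696 [[0.562, 0.202, 0.361], [0.585, 0.211, 0.371], [0.634, 0.265, 0.379]]
0.38 440 [[0.566, 0.2, 0.38], [0.593, 0.211, 0.391], [0.629, 0.236, 0.4]]
[[146.47013968 186.15134961]] [[314.51780969 119.58973608]]
```

View pics/2.png

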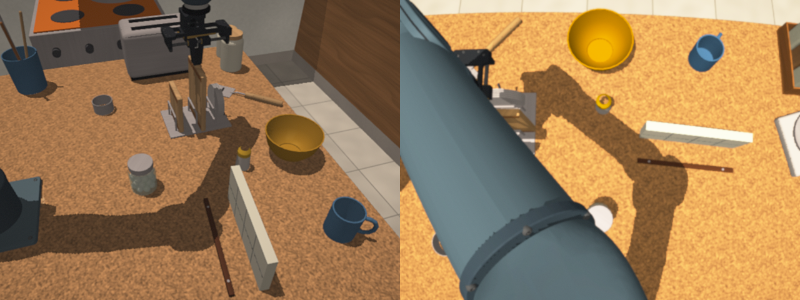

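The full views show the arm over the holder, with the shut fingers just above the board's top edge at about z = 0.21. The reported TCP height of 0.1745 is therefore about 30 mm too low. I'll raise the tool and measure the fingertips against the reported pose.

Request:
jog_arm:
  commands:
    - {"wx":0,"wy":0,"wz":0,"tx":0,"ty":0,"tz":-20,"fingers":1}
    - {"wx":0,"wy":0,"wz":0,"tx":0,"ty":0,"tz":-20,"fingers":1}
    - {"wx":0,"wy":0,"wz":0,"tx":0,"ty":0,"tz":-20,"fingers":1}
    - {"wx":0,"wy":0,"wz":0,"tx":0,"ty":0,"tz":0,"fingers":1}
    - {"wx":0,"wy":0,"wz":0,"tx":0,"ty":0,"tz":0,"fingers":1}

```text
clock: 6.88
ee_pos: [0.603, 0.24, 0.2344]
eef_rot: [2.195, 2.248, -0.001]
wrist_force: [0.1, 1.1, 0.2]
opening: 0.0003
```

```bash
cat > tip.py <<'E'
from m import *
import sys
n="side";im,d=get_image(n);b=cloud(n,d);cv2.imwrite(f"pics/{sys.argv[1]}.png",im[...,::-1])
i0=np.load(n+"0.npz")["d"]
m=(i0-d>.01)&(d>0)&(b[...,0]>.4)&(b[...,1]>.05)&(b[...,2]<.35)
q=b[m];s=read_state();print("ee",s["ee_pos"].round(4),"low z",np.sort(q[:,2])[[2,10,30]].round(4))
for lo in np.arange(.18,.34,.01):
    t=q[(q[:,2]>=lo)&(q[:,2]<lo+.01)]
    if len(t)>5: print(round(lo,2),len(t),np.percentile(t,[3,50,97],axis=0)[:,:2].round(3).tolist())
v,u=np.nonzero(m);k=v.argmax();print("lowest px",u[k],v[k],b[v[k],u[k]])
E
python3 tip.py 3
```

```text
ee [0.6027 0.2399 0.2339] low z [-0.7577 -0.7553 -0.7535]
0.27 62 [[0.588, 0.228], [0.601, 0.231], [0.614, 0.235]]
0.28 100 [[0.586, 0.228], [0.598, 0.231], [0.614, 0.247]]
0.29 114 [[0.585, 0.227], [0.601, 0.231], [0.616, 0.244]]
0.3 120 [[0.585, 0.228], [0.598, 0.231], [0.616, 0.245]]
0.31 149 [[0.584, 0.228], [0.602, 0.231], [0.617, 0.248]]
0.32 103 [[0.583, 0.227], [0.609, 0.231], [0.619, 0.248]]
0.33 89 [[0.517, 0.204], [0.609, 0.229], [0.684, 0.269]]
0.34 499 [[0.517, 0.203], [0.602, 0.212], [0.684, 0.264]]
lowest px 619 354 [ 1.58653296  0.05397466 -0.74460021]
```

The tips are about 38 mm above the reported TCP, and the body edge agrees. The horizontal position agrees within 2 mm. I'll use the camera for height: open, descend 99 mm and grip.

Request:
jog_arm:
  commands:
    - {"wx":0,"wy":0,"wz":0,"tx":0,"ty":0,"tz":0,"fingers":0}
    - {"wx":0,"wy":0,"wz":0,"tx":0,"ty":0,"tz":0,"fingers":0}
    - {"wx":0,"wy":0,"wz":0,"tx":0,"ty":0,"tz":0,"fingers":0}
    - {"wx":0,"wy":0,"wz":0,"tx":0,"ty":0,"tz":0,"fingers":0}
    - {"wx":0,"wy":0,"wz":0,"tx":0,"ty":0,"tz":10,"fingers":0}
    - {"wx":0,"wy":0,"wz":0,"tx":0,"ty":0,"tz":20,"fingers":0}
    - {"wx":0,"wy":0,"wz":0,"tx":0,"ty":0,"tz":25,"fingers":0}
    - {"wx":0,"wy":0,"wz":0,"tx":0,"ty":0,"tz":25,"fingers":0}
    - {"wx":0,"wy":0,"wz":0,"tx":0,"ty":0,"tz":12,"fingers":0}
    - {"wx":0,"wy":0,"wz":0,"tx":0,"ty":0,"tz":7,"fingers":0}
    - {"wx":0,"wy":0,"wz":0,"tx":0,"ty":0,"tz":0,"fingers":0}

```text
clock: 8.3
ee_pos: [0.6031, 0.2403, 0.1355]
eef_rot: [-2.194, -2.248, 0.0]
wrist_force: [-0.4, 0.1, 0.8]
opening: 0.0884
```

Request:
jog_arm:
  commands:
    - {"wx":0,"wy":0,"wz":0,"tx":0,"ty":0,"tz":0,"fingers":0.5}
    - {"wx":0,"wy":0,"wz":0,"tx":0,"ty":0,"tz":0,"fingers":0.7}
    - {"wx":0,"wy":0,"wz":0,"tx":0,"ty":0,"tz":0,"fingers":1}
    - {"wx":0,"wy":0,"wz":0,"tx":0,"ty":0,"tz":0,"fingers":1}
    - {"wx":0,"wy":0,"wz":0,"tx":0,"ty":0,"tz":0,"fingers":1}
    - {"wx":0,"wy":0,"wz":0,"tx":0,"ty":0,"tz":0,"fingers":1}
    - {"wx":0,"wy":0,"wz":0,"tx":0,"ty":0,"tz":0,"fingers":1}
    - {"wx":0,"wy":0,"wz":0,"tx":0,"ty":0,"tz":0,"fingers":1}
    - {"wx":0,"wy":0,"wz":0,"tx":0,"ty":0,"tz":0,"fingers":1}
  grip_force: 35

```text
clock: 9.43
ee_pos: [0.6034, 0.2403, 0.1356]
eef_rot: [2.195, 2.248, 0.001]
wrist_force: [1.3, 0.0, -0.4]
opening: 0.0155
```

Gripped at 15.5 mm. Now I lift 150 mm.

Request:
jog_arm:
  commands:
    - {"wx":0,"wy":0,"wz":0,"tx":0,"ty":0,"tz":-8,"fingers":1}
    - {"wx":0,"wy":0,"wz":0,"tx":0,"ty":0,"tz":-14,"fingers":1}
    - {"wx":0,"wy":0,"wz":0,"tx":0,"ty":0,"tz":-18,"fingers":1}
    - {"wx":0,"wy":0,"wz":0,"tx":0,"ty":0,"tz":-20,"fingers":1}
    - {"wx":0,"wy":0,"wz":0,"tx":0,"ty":0,"tz":-25,"fingers":1}
    - {"wx":0,"wy":0,"wz":0,"tx":0,"ty":0,"tz":-25,"fingers":1}
    - {"wx":0,"wy":0,"wz":0,"tx":0,"ty":0,"tz":-25,"fingers":1}
    - {"wx":0,"wy":0,"wz":0,"tx":0,"ty":0,"tz":-15,"fingers":1}
    - {"wx":0,"wy":0,"wz":0,"tx":0,"ty":0,"tz":0,"fingers":1}
    - {"wx":0,"wy":0,"wz":0,"tx":0,"ty":0,"tz":0,"fingers":1}

```text
clock: 10.68
ee_pos: [0.6026, 0.2399, 0.2847]
eef_rot: [-2.194, -2.248, 0.002]
wrist_force: [0.3, -0.0, -4.1]
opening: 0.016
```

Run:
```python
from m import *
im,d=get_image("side");cv2.imwrite("pics/4.png",im[...,::-1]);P=cloud("side",d)
q=P[(P[...,2]>.15)&(P[...,2]<.37)&(P[...,0]>.5)&(P[...,0]<.7)&(P[...,1]>.13)&(P[...,1]<.33)]
for lo in np.arange(.15,.36,.01):
    t=q[(q[:,2]>=lo)&(q[:,2]<lo+.01)]
    if len(t)>5: print(round(lo,2),len(t),np.percentile(t,[3,50,97],axis=0)[:,:2].round(3).tolist())
rect(P,.131,.142,(.48,.57),(.1,.35));s=read_state();print(s["ee_pos"],s["wrist_force"],s["ft_torque"],s["opening"])
```

```text
0.15 33 [[0.592, 0.17], [0.595, 0.201], [0.607, 0.303]]
0.16 131 [[0.592, 0.169], [0.594, 0.209], [0.609, 0.304]]
0.17 143 [[0.592, 0.169], [0.594, 0.213], [0.608, 0.3]]
0.18 128 [[0.592, 0.17], [0.594, 0.209], [0.608, 0.299]]
0.19 143 [[0.592, 0.169], [0.594, 0.21], [0.608, 0.301]]
0.2 138 [[0.592, 0.169], [0.594, 0.205], [0.609, 0.3]]
0.21 151 [[0.592, 0.169], [0.594, 0.205], [0.609, 0.296]]
0.22 155 [[0.592, 0.17], [0.594, 0.213], [0.61, 0.302]]
0.23 148 [[0.592, 0.169], [0.594, 0.204], [0.608, 0.301]]
0.24 162 [[0.592, 0.169], [0.594, 0.212], [0.609, 0.303]]
0.25 157 [[0.592, 0.169], [0.594, 0.208], [0.608, 0.3]]
0.26 162 [[0.592, 0.169], [0.594, 0.208], [0.609, 0.3]]
0.27 169 [[0.591, 0.17], [0.594, 0.208], [0.608, 0.299]]
0.28 165 [[0.592, 0.17], [0.594, 0.205], [0.609, 0.296]]
0.29 179 [[0.591, 0.169], [0.594, 0.209], [0.608, 0.302]]
0.3 173 [[0.591, 0.169], [0.594, 0.206], [0.607, 0.301]]
0.31 132 [[0.592, 0.169], [0.594, 0.186], [0.608, 0.304]]
0.32 154 [[0.581, 0.169], [0.594, 0.192], [0.607, 0.24]]
0.33 190 [[0.579, 0.169], [0.594, 0.208], [0.61, 0.244]]
0.34 226 [[0.578, 0.17], [0.594, 0.218], [0.623, 0.238]]
0.35 389 [[0.578, 0.171], [0.601, 0.228], [0.621, 0.275]]
n 286 c [532.6 237.4] size [ 17.3 111.3] mean [531.8 234.  134.9] yaw(y-axis dir) 1.22 svd 1.03
[0.60257983 0.23984308 0.28442009] [ 0.13259721  0.55111311 -4.04480366] [-0.03963745 -0.03158894  0.03831507] 0.015618627502469017
```

View pics/4.png

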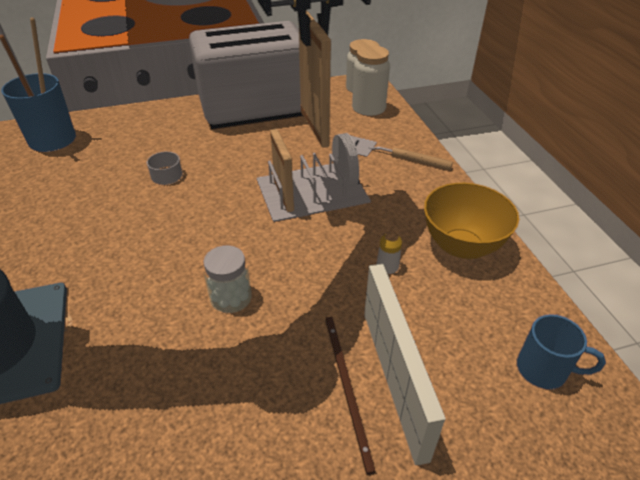

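The board hangs straight in the gripper with its foot at z ≈ 0.157, and the short board and holder are undisturbed at (285, 170). Next I carry it over, square it to the guard and tilt it.

Request:
jog_arm:
  commands:
    - {"wx":0,"wy":0,"wz":0.11,"tx":0,"ty":0,"tz":0,"fingers":1}
    - {"wx":0,"wy":0,"wz":0,"tx":-16,"ty":0,"tz":0,"fingers":1}
    - {"wx":0,"wy":0,"wz":0,"tx":-30,"ty":0,"tz":0,"fingers":1}
    - {"wx":0,"wy":0,"wz":0,"tx":-40,"ty":0,"tz":0,"fingers":1}
    - {"wx":0,"wy":0,"wz":0,"tx":-45,"ty":0,"tz":0,"fingers":1}
    - {"wx":0,"wy":0,"wz":0,"tx":-45,"ty":0,"tz":0,"fingers":1}
    - {"wx":0,"wy":0,"wz":0,"tx":-45,"ty":0,"tz":0,"fingers":1}
    - {"wx":0,"wy":0,"wz":0,"tx":-45,"ty":0,"tz":0,"fingers":1}
    - {"wx":0,"wy":0,"wz":0,"tx":-45,"ty":0,"tz":0,"fingers":1}
    - {"wx":0,"wy":0,"wz":0,"tx":-45,"ty":0,"tz":0,"fingers":1}
    - {"wx":0,"wy":0,"wz":0,"tx":-45,"ty":0,"tz":0,"fingers":1}
    - {"wx":0,"wy":0,"wz":0,"tx":-35,"ty":2,"tz":0,"fingers":1}
    - {"wx":0,"wy":0,"wz":0,"tx":-24,"ty":2,"tz":0,"fingers":1}
    - {"wx":0,"wy":0,"wz":0,"tx":-12,"ty":2.6,"tz":0,"fingers":1}
    - {"wx":0.09,"wy":0,"wz":0,"tx":0,"ty":0,"tz":0,"fingers":1}
    - {"wx":0.09,"wy":0,"wz":0,"tx":0,"ty":0,"tz":0,"fingers":1}
    - {"wx":0.09,"wy":0,"wz":0,"tx":0,"ty":0,"tz":0,"fingers":1}
    - {"wx":0,"wy":0,"wz":0,"tx":0,"ty":0,"tz":0,"fingers":1}
    - {"wx":0,"wy":0,"wz":0,"tx":0,"ty":0,"tz":0,"fingers":1}

```text
clock: 13.1
ee_pos: [0.5692, -0.2303, 0.2856]
eef_rot: [-2.159, -1.983, 0.267]
wrist_force: [-0.2, 0.2, -3.4]
opening: 0.016
```

```bash
cat > loc.py <<'E'
from m import *
import sys
O=np.array([.5786,-.2322,0]);a=np.radians(-4.9)
G=np.array([[np.cos(a),np.sin(a),0],[-np.sin(a),np.cos(a),0],[0,0,1]])
ims=[]
zl=float(sys.argv[2])
for n in("side","top"):
    im,d=get_image(n);ims.append(cv2.resize(im[...,::-1],(400,300)));P=cloud(n,d);Q=(P-O)@G.T*1000
    i0=np.load(n+"0.npz")["d"]
    q=Q[(i0-d>.008)&(d>0)&(abs(Q[...,1])<110)&(Q[...,0]>-120)&(Q[...,0]<60)&(Q[...,2]>zl)&(Q[...,2]<zl+170)]
    print(n,len(q),"minz pct",np.percentile(q[:,2],[.2,1,3]).round(1))
    for lo in np.arange(zl,zl+170,15):
        t=q[(q[:,2]>=lo)&(q[:,2]<lo+15)]
        if len(t)>8:
            f=np.polyfit(t[:,1],t[:,0],1)
            print(round(lo),len(t),"x",np.percentile(t[:,0],[3,30,50,97]).round(1),"y",np.percentile(t[:,1],[1,99]).round(1))
    # front face plane fit (RANSAC-ish): robust iterative
    t=q.copy()
    for _ in range(8):
        A=np.c_[t[:,1:],np.ones(len(t))];c=np.linalg.lstsq(A,t[:,0],rcond=None)[0]
        r=q[:,0]-np.c_[q[:,1:],np.ones(len(q))]@c
        t=q[abs(r)<max(2.5,15-3*_)]
    print("front plane x=%.4f y %+.4f z %+.1f n=%d tilt %.2f yaw %.2f"%(*c,len(t),np.degrees(np.arctan(c[1])),np.degrees(-np.arctan(c[0]))),"zmin on plane",np.percentile(t[:,2],[.3,1]).round(1))
cv2.imwrite(f"pics/{sys.argv[1]}.png",np.hstack(ims))
s=read_state();print(s["clock"],s["ee_pos"].round(4),s["eef_rot"].round(3),s["wrist_force"].round(1),s["opening"])
E
python3 loc.py 5 140
```

```text
side 7599 minz pct [164.  166.6 170.8]
155 204 x [-51.  -50.5 -50.3 -38.3] y [-69.1  67. ]
170 656 x [-49.9 -48.4 -47.4 -35.9] y [-68.6  66.8]
185 675 x [-45.6 -44.1 -43.2 -32.1] y [-68.9  66.8]
200 704 x [-41.6 -40.1 -39.2 -27.7] y [-68.9  67.4]
215 734 x [-37.6 -36.1 -35.2 -23.4] y [-68.7  67.6]
230 783 x [-33.5 -32.  -31.1 -19.6] y [-68.7  67.5]
245 809 x [-29.5 -28.  -27.1 -16. ] y [-68.8  67. ]
260 852 x [-25.5 -24.  -23.  -11.6] y [-68.8  66.8]
275 900 x [-21.5 -19.9 -19.   -7.8] y [-68.7  66.8]
290 947 x [-17.4 -15.9 -15.   -3.7] y [-68.9  67.8]
305 335 x [-13.6 -12.9 -12.5  -1. ] y [-68.7  67.2]
front plane x=-0.0036 y +0.2694 z -95.4 n=6730 tilt 15.08 yaw 0.21 zmin on plane [164.8 167.1]
top 4825 minz pct [165.5 167.7 171.4]
155 97 x [-49.4 -49.1 -48.9 -38.8] y [-62.6  72.5]
170 520 x [-48.8 -47.1 -46.3 -41.4] y [-64.7  72.3]
185 444 x [-44.4 -42.9 -42.2 -36.4] y [-63.8  72.1]
200 486 x [-41.  -39.5 -38.8 -34.5] y [-64.   72.1]
215 537 x [-37.2 -35.8 -35.  -29.3] y [-63.8  73.2]
230 485 x [-33.4 -31.7 -30.8 -23. ] y [-33.2  73.2]
245 488 x [-29.  -27.5 -26.6 -19.1] y [-27.   73.1]
260 523 x [-24.8 -23.3 -22.4 -14.7] y [-26.8  72.8]
275 546 x [-20.6 -19.1 -18.3 -10.2] y [-26.6  72.7]
290 547 x [-16.5 -15.  -14.1  -6.4] y [-20.3  72.4]
305 152 x [-12.8 -11.9 -11.4  -2.5] y [ 3.3 72.4]
front plane x=0.0007 y +0.2678 z -94.2 n=4561 tilt 14.99 yaw -0.04 zmin on plane [165.9 167.7]
13.2 [ 0.5688 -0.2308  0.2862] [-2.161 -1.982  0.268] [-0.1 -0.5 -4. ] 0.015690916651054213
```

View pics/5.png

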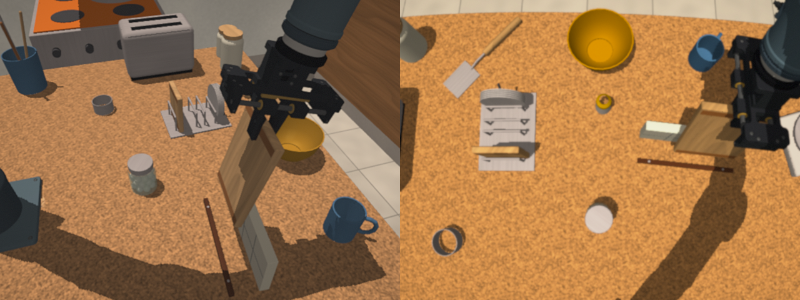

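Held over the guard, the board is square within 0.2°, centred within 2 mm and tilted 15.0°. Its front lower corner would come about 4 mm behind the strip, and its lowest corner is at z ≈ 160. I'll go straight down 152 mm.

Request:
jog_arm:
  commands:
    - {"wx":0,"wy":0,"wz":0,"tx":0,"ty":2.0,"tz":7.3,"fingers":1}
    - {"wx":0,"wy":0,"wz":0,"tx":0,"ty":4.0,"tz":14.7,"fingers":1}
    - {"wx":0,"wy":0,"wz":0,"tx":0,"ty":5.0,"tz":18.3,"fingers":1}
    - {"wx":0,"wy":0,"wz":0,"tx":0,"ty":5.0,"tz":18.3,"fingers":1}
    - {"wx":0,"wy":0,"wz":0,"tx":0,"ty":5.0,"tz":18.3,"fingers":1}
    - {"wx":0,"wy":0,"wz":0,"tx":0,"ty":5.0,"tz":18.3,"fingers":1}
    - {"wx":0,"wy":0,"wz":0,"tx":0,"ty":5.0,"tz":18.3,"fingers":1}
    - {"wx":0,"wy":0,"wz":0,"tx":0,"ty":4.0,"tz":14.7,"fingers":1}
    - {"wx":0,"wy":0,"wz":0,"tx":0,"ty":3.0,"tz":11.0,"fingers":1}
    - {"wx":0,"wy":0,"wz":0,"tx":0,"ty":2.0,"tz":7.3,"fingers":1}
    - {"wx":0,"wy":0,"wz":0,"tx":0,"ty":0,"tz":0,"fingers":1}
    - {"wx":0,"wy":0,"wz":0,"tx":0,"ty":0,"tz":0,"fingers":1}

```text
clock: 14.7
ee_pos: [0.5691, -0.2306, 0.1343]
eef_rot: [-2.16, -1.982, 0.268]
wrist_force: [-1.2, 1.1, -2.5]
opening: 0.0155
```

```bash
python3 loc.py 6 2 | grep -v " y "
python3 - <<'E'
from h import *
print(Ro.from_rotvec(read_state()["eef_rot"]).as_matrix().round(4))
E
```

```text
side 5683 minz pct [12.4 15.3 19.9]
top 2941 minz pct [13.1 16.1 19.6]
14.8 [ 0.569  -0.2306  0.1343] [-2.16  -1.982  0.268] [ 0.   0.2 -2.7] 0.015503792656297439
[[ 8.600e-02  9.605e-01 -2.648e-01]
 [ 9.963e-01 -8.290e-02  2.270e-02]
 [-2.000e-04 -2.658e-01 -9.640e-01]]
```

Request:
jog_arm:
  commands:
    - {"wx":0,"wy":0,"wz":0,"tx":0,"ty":0.8,"tz":2.9,"fingers":1}
    - {"wx":0,"wy":0,"wz":0,"tx":0,"ty":0.8,"tz":2.9,"fingers":1}
    - {"wx":0,"wy":0,"wz":0,"tx":0,"ty":0.2,"tz":0.8,"fingers":1}
    - {"wx":0,"wy":0,"wz":0,"tx":0,"ty":0,"tz":0,"fingers":1}
    - {"wx":0,"wy":0,"wz":0,"tx":0,"ty":0,"tz":0,"fingers":1}

```text
clock: 15.42
ee_pos: [0.5688, -0.2305, 0.1271]
eef_rot: [-2.16, -1.981, 0.269]
wrist_force: [1.0, -0.9, -0.2]
opening: 0.016
```

```bash
python3 loc.py 7 0 | grep -E "plane|pct|\["
```

```text
side 5724 minz pct [ 7.7  9.7 13.6]
0 216 x [-51.7 -50.9 -50.5 -39.3] y [-69.1  65.7]
15 465 x [-49.8 -48.3 -47.2 -36.9] y [-69.3  67.4]
30 469 x [-45.5 -44.1 -43.  -31.8] y [-69.2  66.7]
45 497 x [-41.5 -39.9 -39.  -28.5] y [-69.2  68.3]
60 518 x [-37.3 -35.8 -34.9 -24.8] y [-68.9  68.2]
75 531 x [-33.3 -31.7 -30.8 -20. ] y [-69.1  67.3]
90 558 x [-29.3 -27.7 -26.8 -16.3] y [-69.   67.7]
105 580 x [-25.2 -23.6 -22.8 -12.1] y [-69.   66.5]
120 606 x [-21.1 -19.6 -18.6  -7.6] y [-69.   67.7]
135 628 x [-17.  -15.5 -14.6  -4.2] y [-69.  66.]
150 488 x [-13.1 -11.6 -10.6   1.1] y [-69.1  58.5]
165 168 x [-12.6  -8.4  -8.    3.5] y [-68.8  51.5]
front plane x=-0.0024 y +0.2711 z -53.5 n=5127 tilt 15.17 yaw 0.14 zmin on plane [8.2 9.8]
top 2980 minz pct [ 8.4 10.1 12.9]
0 134 x [-50.  -49.3 -48.8 -42.4] y [-64.4  73.1]
15 321 x [-48.5 -46.7 -45.7 -40.3] y [-63.3  73.1]
30 324 x [-43.9 -42.4 -41.5 -36.3] y [-63.3  73. ]
45 268 x [-39.9 -38.6 -37.8 -31.6] y [-60.   72.9]
60 260 x [-36.  -34.3 -33.3 -26.4] y [-19.4  73. ]
75 254 x [-31.7 -29.9 -29.2 -23.6] y [-15.7  72.9]
90 211 x [-27.6 -26.2 -25.7 -17.5] y [-15.7  72.8]
105 278 x [-24.9 -23.2 -22.3 -13.6] y [-15.8  72.6]
120 275 x [-20.6 -19.1 -18.2 -12. ] y [-11.   72.4]
135 269 x [-16.4 -14.9 -14.2  -5. ] y [-7.7 72.3]
150 270 x [-12.4 -10.6  -9.6  -0.2] y [-48.6  72.1]
165 116 x [-8.6 -7.7 -7.2  1.8] y [-49.1  72.2]
front plane x=0.0050 y +0.2621 z -51.6 n=2804 tilt 14.69 yaw -0.28 zmin on plane [ 9.1 10.1]
15.525 [ 0.5688 -0.2306  0.1271] [-2.16  -1.981  0.269] [ 0.8 -0.3 -0.8] 0.015533278073988506
```

View pics/7.png

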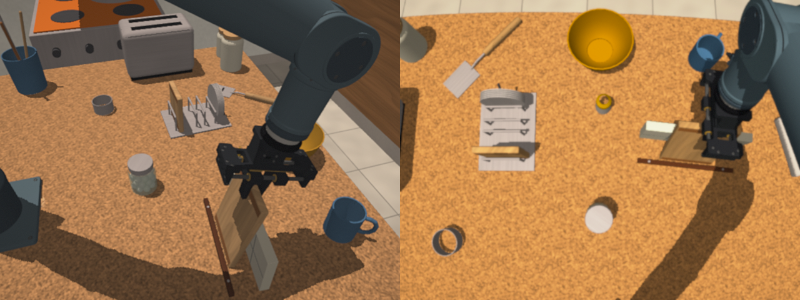

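The wrist force fell from −4 to about −0.5 N, so the foot is on the ledge about 4 mm from the strip, square and in the middle. I'll rock it slightly to bring the foot nearer the strip and the back nearer the guard.

Request:
jog_arm:
  commands:
    - {"wx":0.02,"wy":0,"wz":0,"tx":0,"ty":1.0,"tz":0,"fingers":1}
    - {"wx":0.02,"wy":0,"wz":0,"tx":0,"ty":1.0,"tz":0,"fingers":1}
    - {"wx":0,"wy":0,"wz":0,"tx":0,"ty":0.2,"tz":0.6,"fingers":1}
    - {"wx":0,"wy":0,"wz":0,"tx":0,"ty":0,"tz":0,"fingers":1}
    - {"wx":0,"wy":0,"wz":0,"tx":0,"ty":0,"tz":0,"fingers":1}

```text
clock: 16.15
ee_pos: [0.5707, -0.2307, 0.126]
eef_rot: [-2.135, -1.959, 0.306]
wrist_force: [1.2, -0.2, 1.7]
opening: 0.016
```

```bash
python3 loc.py 8 0 | grep -E "plane|pct|^0|^1[0-9]\.|^15 "
```

```text
side 6125 minz pct [ 7.7  9.9 14. ]
0 212 x [-54.4 -53.8 -53.2 -41.3] y [-69.1  69.1]
15 516 x [-52.4 -50.6 -49.4 -39. ] y [-69.1  66.5]
front plane x=-0.0021 y +0.3140 z -56.7 n=5505 tilt 17.43 yaw 0.12 zmin on plane [ 8.1 10.1]
top 3338 minz pct [ 8.1 10.7 14. ]
0 124 x [-52.6 -51.9 -51.5 -46.8] y [-64.1  73.4]
15 355 x [-50.8 -49.1 -48.1 -44.6] y [-63.5  72.9]
front plane x=0.0042 y +0.3051 z -54.7 n=3173 tilt 16.97 yaw -0.24 zmin on plane [ 8.6 10.8]
16.25 [ 0.5707 -0.2307  0.126 ] [-2.135 -1.959  0.306] [0.6 0.4 2. ] 0.015691479914861306
```

The foot is now within about 1 mm of the strip in both views, tilted about 17.2°, with light ledge contact. I'll release and back out along the tool axis.

Request:
jog_arm:
  commands:
    - {"wx":0,"wy":0,"wz":0,"tx":0,"ty":0,"tz":0,"fingers":0.75}
    - {"wx":0,"wy":0,"wz":0,"tx":0,"ty":0,"tz":0,"fingers":0.6}
    - {"wx":0,"wy":0,"wz":0,"tx":0,"ty":0,"tz":0,"fingers":0.5}
    - {"wx":0,"wy":0,"wz":0,"tx":0,"ty":0,"tz":0,"fingers":0.5}
    - {"wx":0,"wy":0,"wz":0,"tx":0,"ty":0,"tz":0,"fingers":0.5}
    - {"wx":0,"wy":0,"wz":0,"tx":0,"ty":0,"tz":-8,"fingers":0.5}
    - {"wx":0,"wy":0,"wz":0,"tx":0,"ty":0,"tz":-15,"fingers":0.5}
    - {"wx":0,"wy":0,"wz":0,"tx":0,"ty":0,"tz":-25,"fingers":0.5}
    - {"wx":0,"wy":0,"wz":0,"tx":0,"ty":0,"tz":-35,"fingers":0.5}
    - {"wx":0,"wy":0,"wz":0,"tx":0,"ty":0,"tz":-35,"fingers":0.5}
    - {"wx":0,"wy":0,"wz":0,"tx":0,"ty":0,"tz":-20,"fingers":0.5}
    - {"wx":0,"wy":0,"wz":0,"tx":0,"ty":0,"tz":0,"fingers":0.5}
    - {"wx":0,"wy":0,"wz":0,"tx":0,"ty":0,"tz":0,"fingers":0.5}

```text
clock: 17.88
ee_pos: [0.6121, -0.2342, 0.2566]
eef_rot: [-2.134, -1.959, 0.307]
wrist_force: [-0.8, 0.4, -0.3]
opening: 0.0441
```

```bash
python3 loc.py 9 0 | grep -E "plane|pct|^0|^1[0-9]\.|^15 |^1[58]0"
```

```text
side 6595 minz pct [ 7.3  9.7 14.2]
0 226 x [-54.3 -53.5 -52.9 -41.5] y [-69.   66.3]
15 522 x [-52.2 -50.3 -49.1 -38.2] y [-68.8  67.7]
150 730 x [-7.1 -5.2 -4.1  6.1] y [-69.   67.8]
front plane x=-0.0026 y +0.3321 z -56.7 n=6004 tilt 18.37 yaw 0.15 zmin on plane [7.7 9.9]
top 4761 minz pct [ 9.2 11.5 15.5]
0 122 x [-52.6 -51.9 -51.4 -43.7] y [-63.4  73.1]
15 376 x [-50.8 -48.9 -47.8 -44.3] y [-63.2  72.9]
150 579 x [-6.6 -4.5 -3.4  1. ] y [-64.7  72.1]
front plane x=0.0017 y +0.3248 z -54.9 n=4590 tilt 17.99 yaw -0.10 zmin on plane [ 9.5 11.6]
17.975 [ 0.6118 -0.2343  0.2562] [-2.134 -1.958  0.308] [-0.2  0.   0.3] 0.044211993166720046
```

View pics/9.png

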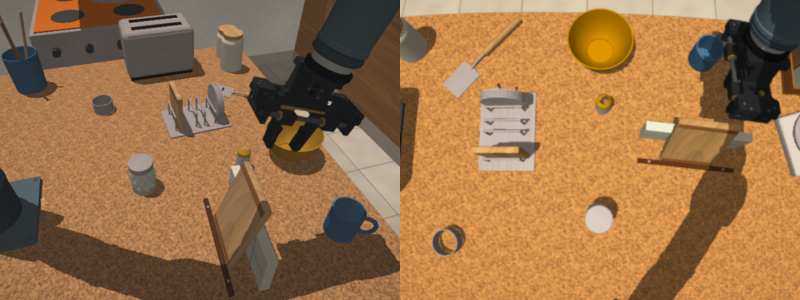

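The picture shows the board leaning on the guard with its foot at the strip (side half: (235, 230)), the gripper clear, and the short board still in its slot at (175, 105). I'll hand it in.

```bash
python3 -c "
from rig import *
print(close_job())"
```

```text
the job is handed in; nothing more can be done
None
```

The taller board now leans on the splash guard and the gripper has let go. I handed the job in at about 18 s of the 48 s.

**Last checks (both cameras, just before hand-in):**

| Check | Result |
|---|---|
| Lean | 18.4° (side) and 18.0° (top), against about 18° expected |
| Square to the guard | within about 0.2° |
| Centred on the guard | within about 5 mm; the side view reads −1 mm and the top view +5 mm, their usual disagreement |
| Foot to strip | about 1 mm or less |
| Short board | in its slot in the last picture; measured unmoved after the lift |
| Wrist force after backing out | about 0 N |

**What went wrong on the way:** the first grasp closed on air just above the board and moved nothing. The reported tool height was about 38 mm lower than the cameras showed. I took the height from the cameras after that, and the second grasp held. I did not find the cause of the offset.

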